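# Lift the larger boiled egg with the kitchen tongs

## Robot

A 7-joint arm with a two-finger parallel gripper is mounted at the origin on a cart in front of the work surface, level with it; the furniture and walls round the work are solid. World frame = base frame: x ahead of the robot, y to its left, z up, the work surface at z = 0. Lengths are in m, angles in rad, forces in N, time in s.
With the tool pointing down it reaches from about 0.425 to 0.95 m from the base axis. Payload 4.7 kg.
Tool frame: the origin (TCP) lies on the centre line of the jaws, within the pads' length; the fingertips stand nose_length ahead of it and the grasp point (between the pads) is the TCP (nose_length is the distance from the TCP to the fingertips, in m); z points along the fingers, y is the line along which they close (so a half turn about z gives the same grasp; the last joint's range is limited). The gripper opens to 85 mm and grips with 20 to 120 N. Pads are 22 mm wide; open, the fingers measure 114 mm over their backs; the gripper's body (76 mm by 85 mm) begins 54 mm behind the grasp point. The pads swing forward as they close: fully open they stand 13 mm farther back than shut.
Start: joints at [-1.235, 0.469, -0.049, 1.532, 0.024, 1.141, -0.082], TCP at [0.241, 0.631, 0.223] pointing down, gripper open.
Joint ranges: [-2.59, 2.59], [-0.33, 1.99], [-1.39, 1.29], [0.1, 2.45], [-1.04, 4.18], [0.21, 1.99], [-2.66, 2.66]. Speed limits (rad/s): [2.57, 2.57, 3.14, 3.14, 3.14, 3.14, 3.14].

## Interface

Orientations are given as a 3x3 rotation matrix whose columns are the frame's x, y, z axes.
In Python, from cell import * gives the robot as it stands.
- The arm moves only by the tool arm_command, never from a script. Its argument "motion" is a list of rows, each a list of 3 entries, a list of its own where there are three numbers: the turn, a rotation vector about the world's x, y, z in rad, then the shift along the world's x, y, z in cm, then the opening, from 0 (shut) to 1 (fully open). In form: [[[wx, wy, wz], [dx, dy, dz], hand], ...]. A call has 1 to 20 rows; each row is the pose to reach, as a shift and turn from the pose commanded when the call began; what a row does not reach only later rows make up. A row lasts 1/10 s, in which the tool goes at most 50 mm and 8.59 degrees, less where a joint would pass 70% of its speed; a pose out of reach is approached as far as the arm can. A call with a gripper value outside its range is refused whole. The fingers move at their own pace and stop on an object; the grip force is fixed at half the most. Time passes only in rows, so rows that repeat a pose let the fingers close. It gives the time, the measured TCP pose, the force, the opening and the grip force at its end, in the units of the state.
- get_state(): the state, without advancing time (a new reading comes with each control period).
- snapshot(name): name is "scene" or "top" or "wrist"; returns the picture (400x640x3 uint8, red, green, blue); there is no depth.
- calibration(name): a dict with "mtx" (3x3 intrinsics, pixels), "R" (3x3) and "t" (3): a world point X has camera coordinates R X + t. Camera axes: x right, y down, z forward; pixel columns grow to the right and rows downward; lengths in m; the calibration is good to about 2 mm. A picture is of the moment at which its call begins: read the wrist's pose just before it. calibration takes no time and is no camera call; for the wrist camera it gives the pose at the moment of the call.
- job_done(): hands the job in; it is judged then, once.
The state is a dict: "time": time; "qpos": joint angles; "joint_vel": joint speeds; "effort": joint torques, N m; "tool_pos": TCP position; "tool_rot": TCP orientation; "force": force on the tool from outside, world axes, zero at the start; "ft_torque": the same for the moment, N m; "width": opening from 0.0 (shut) to 1.0 (fully open); "grip_force": force on a finger pad.
Only numpy, scipy, OpenCV 4.12 (cv2) and the standard library are available. Lean on these libraries where they do the work, as an engineer would, in place of code of your own. Each camera call takes 0.05 s, during which the arm holds its last target. There are 200 camera calls.

## Task

Two hot boiled eggs stand in egg cups: pick up the kitchen tongs by their two grey sleeves, close their jaws on the larger egg while it sits in its cup, and lift it out with the tongs, never touching it with the gripper's own fingers. Finish holding it still in the closed tongs, at least 8 cm above where it sat, and keep squeezing: do not put anything down or let go. Leave the smaller egg and both cups where they stand and knock nothing over.

Things in the scene. Friction and masses are not known exactly. Their poses are not given: they have to be found in the camera images.
- tongs_pivot (a point): pivot of the kitchen tongs lying on the worktop, 190 mm long: two steel arms, 3 mm thick and 24 mm high, on edge, joined by an upright pin (radius 7.5 mm) at the rear. The point is on the pin's axis, half-way up (12 mm). x points from pivot to jaws along the centre line while the tongs are open; it is fixed to the left arm and turns with it by half of the joint value as they close
- grip_left (a point): middle of the outer face of the grey sleeve on the left arm (60 mm long, 24 mm high), 80 mm ahead of the pivot, half-way up. Squeeze from above, a finger on each sleeve: outer faces are 56 mm apart open, 35 mm and parallel with the jaws on the larger egg. The spring pushes back on each sleeve with 3 N open, 6 N half-way, 10 N at the larger egg; 20 N shuts it
- grip_right (a point): the same point on the outer face of the right arm's sleeve
- jaw_left (a point): middle of the left jaw, half-way up: a shallow upright V of sheet steel, 35 mm long and 20 mm high, open towards the other jaw, 165 mm ahead of the pivot. The item belongs midway between jaw_left and jaw_right. The jaw reaches 18 mm further ahead than this point and 4 mm further outward
- jaw_right (a point): the same point on the right jaw. jaw_left and jaw_right are about 91 mm apart when open, 48 mm when they bear on the larger egg
- tongs_arm (a joint): closing angle between the tongs' arms: 0 = fully open (sprung), 0.26 = the jaws bear on the larger egg, 0.5 = stop, jaws shut. Each 0.1 rad brings the jaws 16 to 17 mm and the sleeves 8 mm closer together. Squeezed only by hand; it springs open when released
- large_egg_mid (a point): the larger boiled egg, plain pale brown, 44 mm across and 57 mm high, 60 g, blunt end down in an egg cup. The point is on its axis at its widest part, 22 mm above its lower tip and 35 mm below its top; about 46 mm above the worktop while in the cup, 16 mm above the cup's rim
- large_egg: the same egg; origin at its lower tip
- small_egg_mid (a point): the smaller boiled egg, 34 mm across and 42 mm high, in the other egg cup, top about 63 mm above the worktop (the larger one's about 81 mm); to be left alone. The point is on its axis at its widest part, 17 mm above its lower tip
- cup_large: white egg cup that holds the larger egg: round, 48 mm across at the foot, 39 mm at the rim, 30 mm high, 200 g, loose. Origin at the centre of its underside
- cup_small: the identical egg cup that holds the smaller egg
- tongs: the tongs as a whole (fixed to the left arm); origin on the pivot's axis at the underside, axes as tongs_pivot. 130 g, centre of mass about 85 mm ahead of the pivot
- salt_shaker: bystander: salt shaker, 44 mm across, 90 mm high, origin under its centre
- egg_timer: bystander: wind-up kitchen timer, 62 mm across, 58 mm high, origin under its centre
- mug_1: bystander: mug with a handle, 82 x 114 mm, 91 mm high, origin under its centre
There are look-alikes about, which are no part of the job. Leave any black, turquoise or yellow look-alike of the cup_large alone.

How it is judged:
By the outcome, as a careful person would: the job done as asked, in the order asked, and still so for the second after the job is handed in, while the arm keeps its last pose, push and grip.
It also fails if it takes over 48 s, if anything falls off the work surface, if the arm or the gripper's body presses on something with over 40 N, if the wrist force passes 120 N, or if a joint passes its speed limit or range.

## Working session

There is one attempt and no reset: what is moved stays moved. The work goes in short steps, Python scripts to look and compute and a tool call to move; the robot and the scene stay as the last step left them, time stands still between calls to the robot, and variables do not carry over. Pictures are saved under pics/ and viewed, at most 10 in all, crops included, and the job is handed in when it is done.

Besides the shell and the picture viewer there is one more tool, called by a JSON object that holds its "api" and its "payload". arm_command: Moves the arm, as the interface text tells. Its arguments: {"type":"object","properties":{"motion":{"type":"array"}},"required":["motion"]}

```bash
mkdir -p pics; ls
python3 - <<'E'
from cell import *
import cv2
s=get_state();print(s)
for n in("scene","top"):
    cv2.imwrite(f"pics/{n}0.png",snapshot(n)[:,:,::-1]);c=calibration(n);print(n,c)
E
```

```text
pics
{'time': 0.0, 'qpos': array([-1.23487142,  0.46945771, -0.04863486,  1.53368768,  0.02404643,
        1.14097295, -0.08231546]), 'joint_vel': array([ 0.0011135 , -0.00021253, -0.00046075, -0.00167324,  0.00022899,
        0.00236337,  0.00067661]), 'effort': array([-6.44839783e-04, -5.10323024e+01, -4.67274059e-02, -2.37713420e+01,
        1.06361121e-02,  7.62476237e-03, -3.52594263e-06]), 'tool_pos': array([0.24057189, 0.63004004, 0.22195321]), 'tool_rot': array([[-9.34196696e-01,  3.56757700e-01, -6.90045977e-04],
       [ 3.56758368e-01,  9.34194930e-01, -1.81668610e-03],
       [-3.47930152e-06, -1.94332183e-03, -9.99998112e-01]]), 'force': array([0.3662541 , 0.48186607, 0.14257194]), 'ft_torque': array([-0.0156818 , -0.06592329, -0.033812  ]), 'grip_force': 0.0, 'width': 1.001862739249216}
scene {'mtx': array([[413.80347713,   0.        , 315.37713409],
       [  0.        , 413.80347713, 200.51716034],
       [  0.        ,   0.        ,   1.        ]]), 'R': array([[-0.58704408, -0.80933596, -0.01882958],
       [-0.46885972,  0.35886017, -0.80708732],
       [ 0.65996198, -0.46496741, -0.59013176]]), 't': array([0.28285563, 0.30699916, 0.58148813])}
top {'mtx': array([[397.36512461,   0.        , 320.2871307 ],
       [  0.        , 397.36512461, 203.4965725 ],
       [  0.        ,   0.        ,   1.        ]]), 'R': array([[ 0.11364371, -0.99352065, -0.00135006],
       [-0.97223714, -0.11092923, -0.2060331 ],
       [ 0.20454838,  0.02472694, -0.97854409]]), 't': array([-0.08348931,  0.51847146,  0.84223749])}
```

View pics/scene0.png

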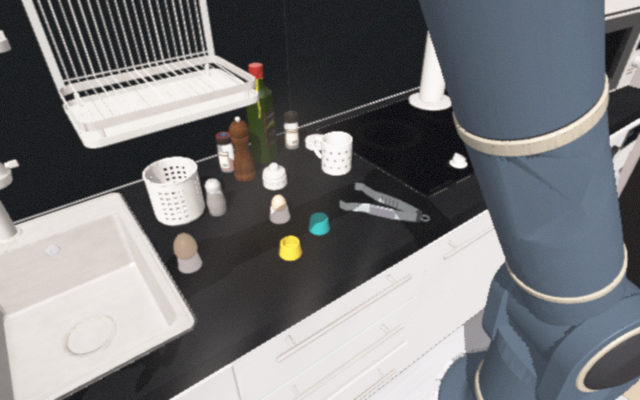

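View pics/top0.png

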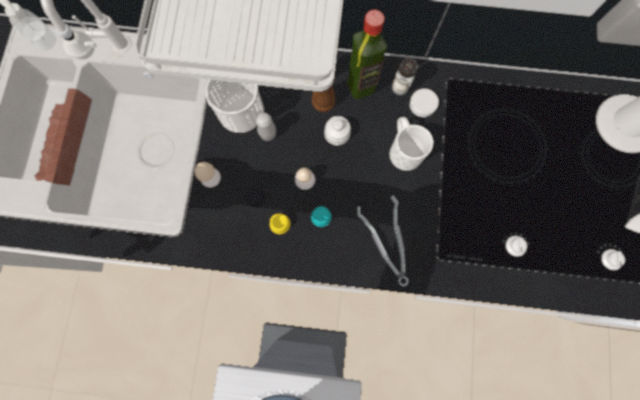

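The scene view shows a pale brown egg at (185,245) in a white cup at (190,263), and a smaller egg at (278,207). The tongs run from the pivot at (424,218) to the jaws at (345,206) and (358,187). The yellow (290,248) and turquoise (319,223) cups are look-alikes. In the top view the large egg is at (205,170), the small egg at (305,176), and the pivot at (403,281). Next I'll enlarge this area to confirm.

```bash
cat > h.py <<'E'
from cell import *
import cv2, numpy as np
def ray(n,uv,c=None):
    c=c or calibration(n); K,R,t=c["mtx"],c["R"],c["t"]
    d=R.T@np.linalg.solve(K,[uv[0],uv[1],1.]); return -R.T@t,d
def onz(n,uv,z,c=None):
    o,d=ray(n,uv,c); return o+d*(z-o[2])/d[2]
def proj(n,X,c=None):
    c=c or calibration(n); p=c["mtx"]@(c["R"]@np.array(X)+c["t"]); return p[:2]/p[2]
def two(a,b):
    A=[];B=[]
    for n,uv in (a,b):
        o,d=ray(n,uv); d/=np.linalg.norm(d); P=np.eye(3)-np.outer(d,d); A.append(P);B.append(P@o)
    return np.linalg.lstsq(np.vstack(A),np.hstack(B),rcond=None)[0]
E
python3 - <<'E'
from h import *
im=cv2.imread("pics/top0.png");a=cv2.resize(im[150:300,180:420],None,fx=3.3,fy=3.3,interpolation=cv2.INTER_CUBIC)
cv2.imwrite("pics/crop1.png",a)
p=onz("top",(403,281),.024);l=onz("top",(360,210),.02);r=onz("top",(395,200),.02)
print(p,l,r,np.linalg.norm(l-p),np.linalg.norm(r-p))
print("egg L",two(("top",(205,170)),("scene",(185,245))),"S",two(("top",(304,175)),("scene",(279,205))))
# egg colour blobs
for n in("top","scene"):
    im=cv2.imread(f"pics/{n}0.png");h=cv2.cvtColor(im,cv2.COLOR_BGR2HSV)
    m=cv2.inRange(h,(3,50,60),(20,180,255));k,_,st,ce=cv2.connectedComponentsWithStats(m)
    for i in range(1,k):
        if st[i,4]>30 : print(n,st[i],ce[i].round(1))
E
```

```text
[ 0.37561731 -0.22755721  0.024     ] [ 0.52678619 -0.11710638  0.02      ] [ 0.55989202 -0.19645908  0.02      ] 0.18726296282500027 0.18692314949122182
egg L [0.57388569 0.24944644 0.04934788] S [0.59215193 0.02188044 0.03352786]
top [364   9  20  19 264] [374.3  18.2]
top [358  68   8  21  41] [361.  76.]
top [311  86  24  27 451] [322.8 100.1]
top [  35   89   56   96 3121] [ 63.8 138.4]
top [195 161  20  20 316] [203.8 170.8]
top [297 167  14  15  84] [305.4 173.1]
scene [252  62  11   6  31] [257.7  64.1]
scene [264 112  11  35  82] [266.6 129. ]
scene [284 116  13   6  35] [290.  118.5]
scene [ 215  120   42   62 1285] [239.9 151.2]
scene [270 194  17  17 113] [279.2 202.7]
scene [173 232  25  27 512] [184.5 245.8]
```

View pics/crop1.png

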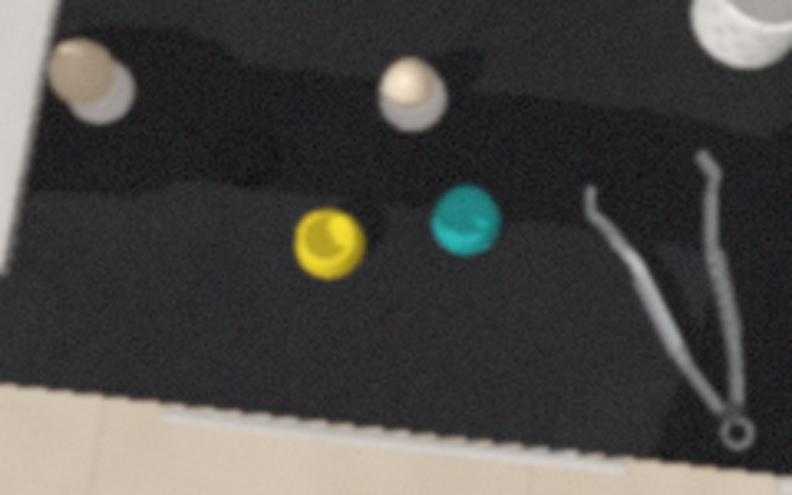

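The crop confirms it. The pale brown larger egg, taller than its cup, is at crop (82,70). The smaller egg is at (410,82), and the tongs run from the pivot ring at (737,432) to the tips at (590,190) and (704,155). The tongs point about 23°, which is also the radial bearing of the large egg, so the carry should be almost pure translation. I'll move above the sleeves, passing round the front of the base.

{"api": "arm_command", "payload": {"motion": [[[0, 0, -0.15], [4, -4, 1], 1], [[0, 0, -0.3], [8, -8, 2], 1], [[0, 0, -0.45], [12, -12, 2], 1], [[0, 0, -0.6], [16, -16, 2], 1], [[0, 0, -0.75], [20, -20, 2], 1], [[0, 0, -0.9], [22, -24, 2], 1], [[0, 0, -1.05], [24, -28, 2], 1], [[0, 0, -1.2], [25, -32.5, 2], 1], [[0, 0, -1.35], [26, -37, 2], 1], [[0, 0, -1.5], [26, -42, 2], 1], [[0, 0, -1.65], [26, -47, 2], 1], [[0, 0, -1.8], [26, -52, 2], 1], [[0, 0, -1.95], [26, -57, 2], 1], [[0, 0, -2.1], [25, -62, 2], 1], [[0, 0, -2.25], [24, -67, 1], 1], [[0, 0, -2.38], [23, -72, 0], 1], [[0, 0, -2.38], [22, -77, -1], 1], [[0, 0, -2.38], [20.8, -82, -2], 1], [[0, 0, -2.38], [20.8, -82.7, -2], 1], [[0, 0, -2.38], [20.8, -82.7, -2], 1]]}}

```text
time: 2.1
tool_pos: [0.4465, -0.2009, 0.2026]
tool_rot: [[0.926, 0.378, -0.001], [0.378, -0.926, -0.002], [-0.002, 0.001, -1.0]]
force: [-0.8, -0.3, -0.3]
width: 1.002
grip_force: 0.0
```

Run:
```python
from h import *
import cell
print([x for x in dir(cell) if x[0]!='_'])
s=get_state();print(s["time"],s["tool_pos"],s["tool_rot"].round(3),s["qpos"].round(2))
c=calibration("wrist");np.savez("w1.npz",**c)
cv2.imwrite("pics/w1.png",snapshot("wrist")[:,:,::-1])
print(c["R"].round(3),-c["R"].T@c["t"])
```

```text
['PlanningError', 'calibration', 'get_state', 'job_done', 'nose_length', 'snapshot']
2.1 [ 0.44647169 -0.2008643   0.20261694] [[ 0.926  0.378 -0.001]
 [ 0.378 -0.926 -0.002]
 [-0.002  0.001 -1.   ]] [-0.33  0.22  0.78  2.02 -0.19  0.97 -0.64]
[[ 0.379 -0.925  0.001]
 [-0.888 -0.364  0.28 ]
 [-0.259 -0.107 -0.96 ]] [ 0.51231487 -0.17413849  0.35243806]
```

View pics/w1.png

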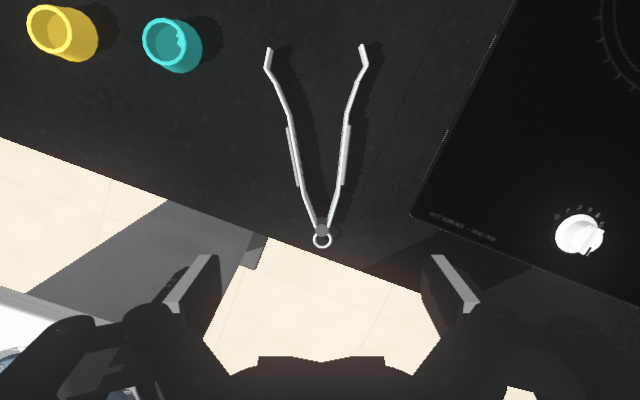

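The wrist view shows the tongs' pin at about (321,229), the sleeves centred near (292,156) and (345,156), the left jaw vertex at (265,68) and the right one at (367,66). Now I'll compute the grasp pose from these.

Run:
```python
from h import *
c=dict(np.load("w1.npz"))
print("nose",nose_length() if callable(nose_length) else nose_length)
P=lambda uv,z:onz("wrist",uv,z,c)[:2]
p=P((321,229),.024);l=P((265,68),.022);r=P((367,66),.022);sl=P((290,157),.024);sr=P((346,156),.024)
m=(l+r)/2-p; g=np.linalg.norm
print(p,l,r,g(l-r),g(m),np.degrees(np.arctan2(m[1],m[0])))
print("sleeves",sl,sr,g(sl-sr),(sl+sr)/2, "grip",p+m/g(m)*.08, "along tips", (l+r)/2-m/g(m)*.085)
R=get_state()["tool_rot"];print("tool x deg",np.degrees(np.arctan2(R[1,0],R[0,0])))
```

```text
nose 0.019
[ 0.39348662 -0.22347147] [ 0.51884625 -0.11680983] [ 0.55573526 -0.20226121] 0.09307382667357564 0.157376727273697 23.97014407098128
sleeves [ 0.45148291 -0.16703282] [ 0.47307483 -0.21714548] 0.05456637197377509 [ 0.46227887 -0.19208915] grip [ 0.46658721 -0.19097063] along tips [ 0.45962138 -0.19406766]
tool x deg 22.448873241729384
```

```bash
python3 - <<'E'
from h import *
c=dict(np.load("w1.npz"));s=get_state();R=s["tool_rot"];t=s["tool_pos"]
for uv,y in (((220,255),.0425),((222,294),.0425),((204,342),.0425),((432,255),-.0425),((432,296),-.0425)):
    o,d=ray("wrist",uv,c);o=R.T@(o-t);d=R.T@d
    for yy in(y,-y):
        k=(yy-o[1])/d[1]
        if k>0: print(uv,yy,(o+k*d).round(4))
E
python3 -c "
import cv2;a=cv2.imread('pics/w1.png')[235:365,120:320];cv2.imwrite('pics/crop2.png',cv2.resize(a,None,fx=3,fy=3,interpolation=2))"
```

```text
(220, 255) -0.0425 [ 0.0027 -0.0425 -0.0118]
(222, 294) -0.0425 [-0.0155 -0.0425 -0.0141]
(204, 342) -0.0425 [-0.0201 -0.0425 -0.0403]
(432, 255) 0.0425 [ 0.0151  0.0425 -0.0383]
(432, 296) 0.0425 [ 0.0009  0.0425 -0.0423]
```

View pics/crop2.png

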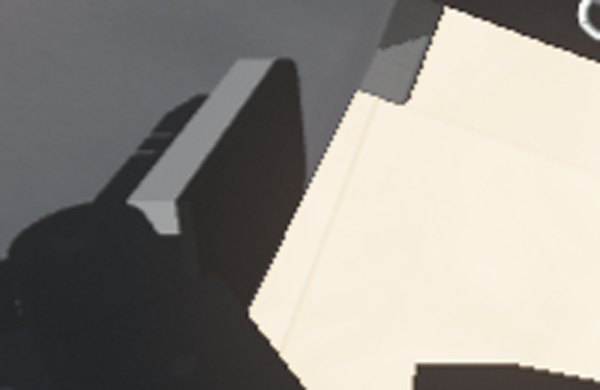

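The crop shows the left pad: its light side face, and its dark inner face ending at the tip near crop (297,60). The tip height can't be read well from this, so I'll go down in stages and use force.

{"api": "arm_command", "payload": {"motion": [[[0, 0, 0.027], [1.3, 0.5, -4], 1], [[0, 0, 0.027], [1.3, 0.5, -8], 1], [[0, 0, 0.027], [1.3, 0.5, -12], 1], [[0, 0, 0.027], [1.3, 0.5, -14], 0.9], [[0, 0, 0.027], [1.3, 0.5, -15], 0.85], [[0, 0, 0.027], [1.3, 0.5, -15], 0.85], [[0, 0, 0.027], [1.3, 0.5, -15], 0.85], [[0, 0, 0.027], [1.3, 0.5, -15], 0.85]]}}

```text
time: 2.95
tool_pos: [0.463, -0.1915, 0.0543]
tool_rot: [[0.911, 0.412, 0.003], [0.412, -0.911, -0.0], [0.002, 0.002, -1.0]]
force: [-0.5, -1.0, -0.5]
width: 0.847
grip_force: 0.0
```

Run:
```python
from h import *
s=get_state();print(s["time"],s["tool_pos"],s["force"],s["width"],np.degrees(np.arctan2(*s["tool_rot"][[1,0],0])))
c=calibration("wrist");np.savez("w2.npz",**c)
cv2.imwrite("pics/w2.png",snapshot("wrist")[:,:,::-1])
```

```text
2.95 [ 0.46295154 -0.19146218  0.05431952] [-0.46263051 -1.03357403 -0.47106407] 0.8471255766217175 24.311198146131193
```

View pics/w2.png

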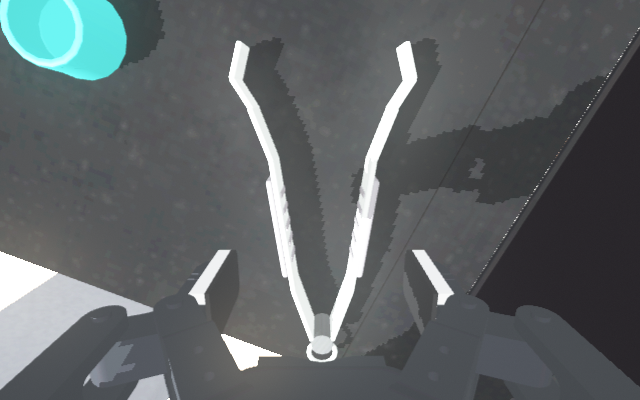

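Close up, the pin's top is at (321,344). The sleeves run from (273,180) to (289,276) and from (373,180) to (357,276), and the jaw bends are at (235,80) and (410,80). The pads are open to either side of the sleeves.

Run:
```python
from h import *
c=dict(np.load("w2.npz"));s=get_state();R=s["tool_rot"];t=s["tool_pos"]
for k,uv,z in (("pin",(321,344),.024),("jl",(235,81),.022),("jr",(410,80),.022),("slf",(273,179),.024),("slr",(287,276),.024),("srf",(373,179),.024),("srr",(358,276),.024)):
    X=onz("wrist",uv,z,c);print(k,X.round(4),(R.T@(X-t)).round(4))
print([proj("wrist",t+R@np.array([.011,y,z]),c).round(0) for z in(-.01,0,.01,.02) for y in(-.036,.036)])
```

```text
pin [ 0.3931 -0.2238  0.024 ] [-0.0769  0.0007  0.0301]
jl [ 0.5183 -0.119   0.022 ] [ 0.0803 -0.0433  0.0324]
jr [ 0.5555 -0.1999  0.022 ] [0.0809 0.0458 0.0325]
slf [ 0.4795 -0.1559  0.024 ] [ 0.0297 -0.0256  0.0303]
slr [ 0.4283 -0.1857  0.024 ] [-0.0291 -0.0196  0.0302]
srf [ 0.5019 -0.2056  0.024 ] [0.0298 0.0289 0.0304]
srr [ 0.4457 -0.224   0.024 ] [-0.0291  0.0225  0.0302]
[array([239., 240.]), array([401., 240.]), array([244., 232.]), array([396., 232.]), array([248., 224.]), array([392., 225.]), array([252., 218.]), array([388., 218.])]
```

{"api": "arm_command", "payload": {"motion": [[[0, 0, 0], [0.05, -0.12, -1.5], 0.85], [[0, 0, 0], [0.05, -0.12, -2.5], 0.85], [[0, 0, 0], [0.05, -0.12, -3.1], 0.85], [[0, 0, 0], [0.05, -0.12, -3.1], 0.85], [[0, 0, 0], [0.05, -0.12, -3.1], 0.7], [[0, 0, 0], [0.05, -0.12, -3.1], 0.64], [[0, 0, 0], [0.05, -0.12, -3.1], 0.6], [[0, 0, 0], [0.05, -0.12, -3.1], 0.58], [[0, 0, 0], [0.05, -0.12, -3.1], 0.58], [[0, 0, 0], [0.05, -0.12, -3.1], 0.58]]}}

```text
time: 4.0
tool_pos: [0.4623, -0.1925, 0.0221]
tool_rot: [[0.912, 0.411, 0.0], [0.411, -0.912, -0.0], [0.0, 0.0, -1.0]]
force: [0.4, -0.1, -0.9]
width: 0.577
grip_force: 0.0
```

Run:
```python
from h import *
s=get_state();print(s["tool_pos"],s["force"],s["width"],s["grip_force"])
c=calibration("wrist");np.savez("w3.npz",**c)
cv2.imwrite("pics/w3.png",snapshot("wrist")[:,:,::-1])
```

```text
[ 0.46234025 -0.19254789  0.02213817] [ 0.36914148 -0.11273487 -0.91829557] 0.5769781082376364 0.0
```

View pics/w3.png

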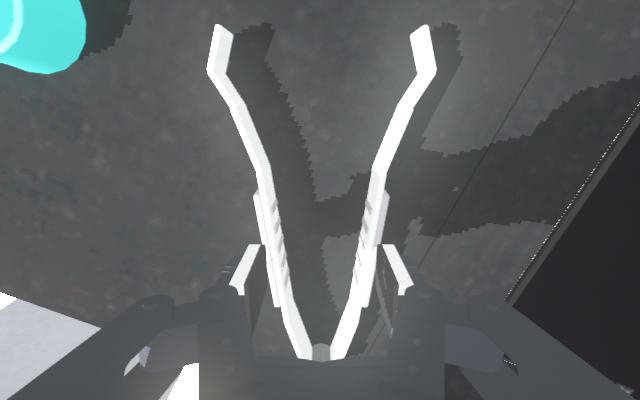

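The pads are now beside the sleeves at about (258,250) and (387,250), with little or no contact. The jaw bends are at (208,72) and (435,72).

```bash
python3 - <<'E'
from h import *
c=dict(np.load("w3.npz"));s=get_state();R=s["tool_rot"];t=s["tool_pos"]
for k,uv,z in (("jl",(208,72),.022),("jr",(436,72),.022),("slf",(254,193),.024),("slr",(277,305),.024),("srf",(388,193),.024),("srr",(366,305),.024)):
    X=onz("wrist",uv,z,c);print(k,(R.T@(X-t)).round(4))
for z in(-.02,-.01,0,.01):print(z,[proj("wrist",t+R@np.array([.011,y,z]),c).round(0) for y in(-.0245,.0245,-.028,.028)])
E
python3 -c "
import cv2;a=cv2.imread('pics/w3.png')[180:330,220:420];cv2.imwrite('pics/crop3.png',cv2.resize(a,None,fx=4,fy=4,interpolation=2))"
```

```text
jl [ 0.0821 -0.0466  0.0001]
jr [0.0822 0.0483 0.0002]
slf [ 0.0305 -0.0299 -0.0019]
slr [-0.0276 -0.0215 -0.0019]
srf [ 0.0305  0.0308 -0.0019]
srr [-0.0276  0.0231 -0.0019]
-0.02 [array([261., 249.]), array([379., 250.]), array([253., 249.]), array([387., 250.])]
-0.01 [array([265., 240.]), array([375., 240.]), array([257., 240.]), array([383., 240.])]
0 [array([268., 232.]), array([372., 232.]), array([261., 232.]), array([379., 232.])]
0.01 [array([271., 224.]), array([369., 224.]), array([264., 224.]), array([376., 224.])]
```

View pics/crop3.png

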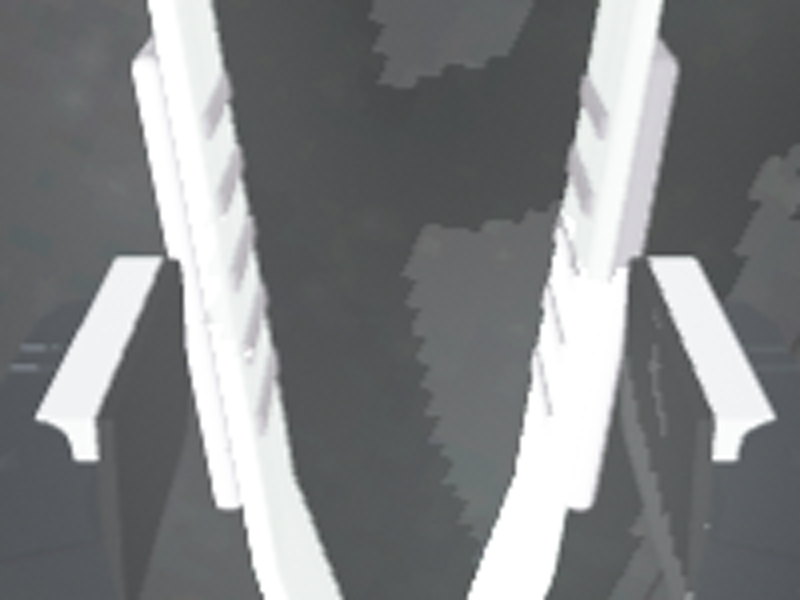

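The crop shows the pad tips (165,258 and 645,258) covering the sleeves' outer edges. They are above the sleeves, not beside them, which agrees with the zero grip force. I'll reopen and go lower.

{"api": "arm_command", "payload": {"motion": [[[0, 0, 0], [0, 0, 0.3], 0.8], [[0, 0, 0], [0, 0, 0.3], 0.8], [[0, 0, 0], [0, 0, 0], 0.8], [[0, 0, 0], [0, 0, -0.4], 0.8], [[0, 0, 0], [0, 0, -0.8], 0.8], [[0, 0, 0], [0, 0, -0.8], 0.8]]}}

```text
time: 4.65
tool_pos: [0.4617, -0.1924, 0.0133]
tool_rot: [[0.912, 0.411, -0.001], [0.411, -0.912, 0.0], [-0.001, -0.001, -1.0]]
force: [0.2, 0.9, 0.3]
width: 0.799
grip_force: 0.0
```

{"api": "arm_command", "payload": {"motion": [[[0, 0, 0], [0, 0, -0.2], 0.8], [[0, 0, 0], [0, 0, -0.4], 0.8], [[0, 0, 0], [0, 0, -0.4], 0.8]]}}

```text
time: 4.95
tool_pos: [0.4621, -0.1925, 0.0098]
tool_rot: [[0.912, 0.411, -0.0], [0.411, -0.912, 0.0], [-0.0, -0.0, -1.0]]
force: [-0.2, 0.3, -0.9]
width: 0.8
grip_force: 0.0
```

View pics/crop4.png

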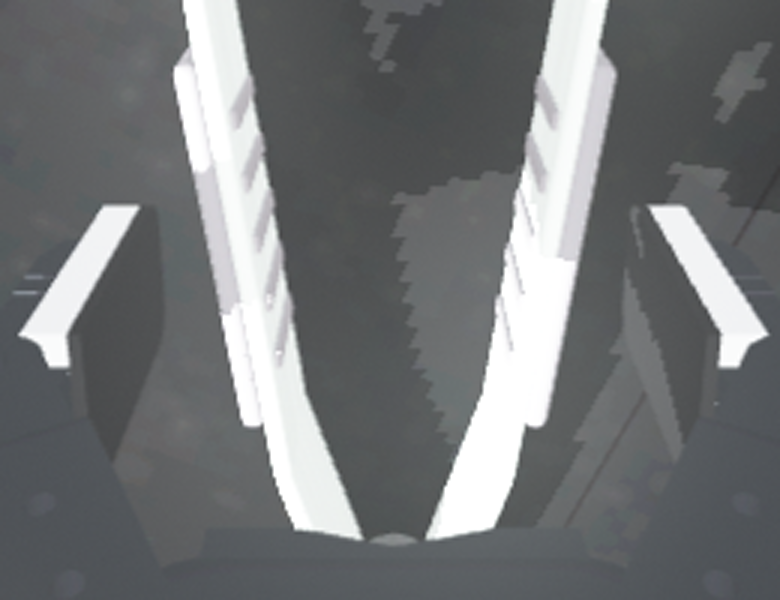

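No contact at 9.8 mm, with the tips at crop (150,207) and (640,207) well clear of the sleeves. I'll test whether closing at this height catches the sleeves.

{"api": "arm_command", "payload": {"motion": [[[0, 0, 0], [0, 0, 0], 0.7], [[0, 0, 0], [0, 0, 0], 0.62], [[0, 0, 0], [0, 0, 0], 0.58], [[0, 0, 0], [0, 0, 0], 0.58], [[0, 0, 0], [0, 0, 0], 0.58]]}}

```text
time: 5.55
tool_pos: [0.463, -0.193, 0.0109]
tool_rot: [[0.912, 0.411, 0.002], [0.411, -0.912, -0.0], [0.002, 0.001, -1.0]]
force: [-1.1, 0.7, 5.9]
width: 0.581
grip_force: 6.9
```

{"api": "arm_command", "payload": {"motion": [[[0, 0, 0], [0, 0, 0.2], 0.56], [[0, 0, 0], [0, 0, 0.2], 0.54], [[0, 0, 0], [0, 0, 0.2], 0.52], [[0, 0, 0], [0, 0, 0.2], 0.52], [[0, 0, 0], [0, 0, 1], 0.52], [[0, 0, 0], [0, 0, 2], 0.52], [[0, 0, 0], [0, 0, 3], 0.52], [[0, 0, 0], [0, 0, 3], 0.52], [[0, 0, 0], [0, 0, 3], 0.52]]}}

```text
time: 6.45
tool_pos: [0.4626, -0.1925, 0.0405]
tool_rot: [[0.911, 0.411, 0.001], [0.411, -0.911, -0.0], [0.001, 0.001, -1.0]]
force: [0.7, 0.9, -2.0]
width: 0.519
grip_force: 6.2
```

Run:
```python
from h import *
s=get_state();print(s["tool_pos"],s["force"],s["ft_torque"],s["width"],s["grip_force"])
c=calibration("wrist");np.savez("w5.npz",**c)
im=snapshot("wrist")[:,:,::-1];cv2.imwrite("pics/w5.png",im)
b=snapshot("scene")[:,:,::-1];cv2.imwrite("pics/s5.png",b)
b=cv2.resize(b[130:260,300:480],(554,400),interpolation=2)
a=cv2.resize(im,(480,300))
o=np.zeros((600,800,3),np.uint8);o[:300,:480]=a;o[300:600,:416]=cv2.resize(b,(416,300));cv2.imwrite("pics/c5.png",o)
```

```text
[ 0.46260599 -0.19248335  0.04054797] [ 0.73648759  0.9005403  -1.95728829] [0.01994356 0.05583496 0.03301097] 0.5191817441792822 6.23684847378172
```

View pics/c5.png

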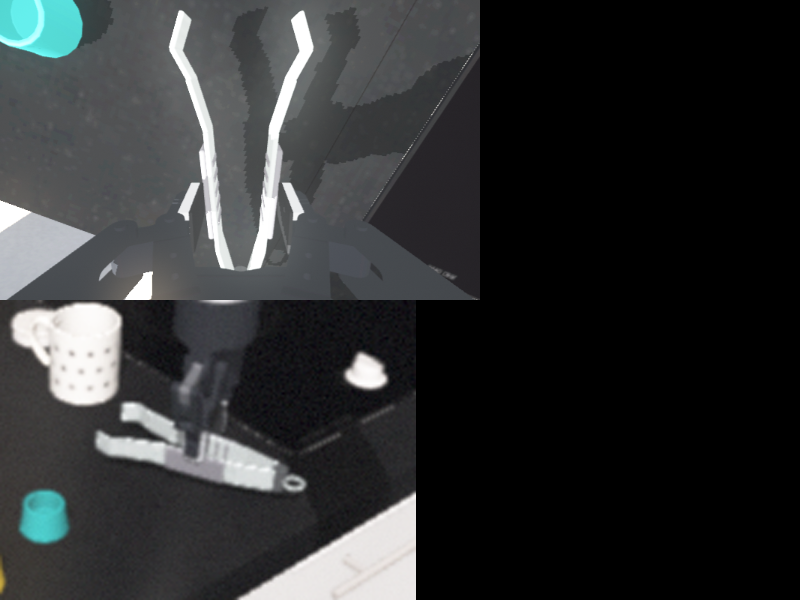

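The wrist view (top half) shows the tongs gripped and off the surface, with jaw bends near full-size (227,64) and (416,64) and the shadow offset. The scene crop shows them level in the fingers. Now I'll measure the jaw midpoint in the tool frame, and the egg.

Run:
```python
from h import *
c=dict(np.load("w5.npz"));s=get_state();R=s["tool_rot"];t=s["tool_pos"]
im=cv2.imread("pics/w5.png");m=(im.min(2)>170).astype(np.uint8);m[:,:200]=0;m[:,450:]=0
for r in(18,25,35,45,55,60,65,70,80,100,140,170):
    x=np.where(m[r])[0]; L=x[x<320];Rr=x[x>=320];print(r,L.min() if len(L) else 0,L.max() if len(L) else 0,Rr.min() if len(Rr) else 0,Rr.max()if len(Rr) else 0)
for zt in(.045,.052,.06):
    l=R.T@(onz("wrist",(227,64),zt,c)-t);r=R.T@(onz("wrist",(416,64),zt,c)-t);print(zt,l.round(4),r.round(4),r[1]-l[1])
# egg outline rays: top & scene ellipses
for n in("top","scene"):
    h=cv2.cvtColor(cv2.imread(f"pics/{n}0.png"),cv2.COLOR_BGR2HSV);q=cv2.inRange(h,(3,40,50),(22,190,255))
    k,lab,st,ce=cv2.connectedComponentsWithStats(q)
    for i in range(1,k):
        if st[i,4]>200 and 160<st[i,0]<220 and st[i,1]>150:
            cn,_=cv2.findContours((lab==i).astype(np.uint8),0,1);print(n,cv2.fitEllipse(cn[0]),ce[i])
for X in([.574,.249,.046],[.574,.249,.081],[.574,.249,.024]):print(X,proj("top",X),proj("scene",X))
```

```text
18 237 247 396 406
25 235 254 389 407
35 232 252 390 410
45 230 249 393 413
55 227 246 396 415
60 226 245 397 417
65 226 243 399 416
70 228 244 398 415
80 233 250 392 410
100 244 261 381 398
140 258 274 368 384
170 268 283 359 374
0.045 [ 0.0851 -0.037  -0.005 ] [ 0.0852  0.0388 -0.0051] 0.07580827074446339
0.052 [ 0.0844 -0.0352 -0.012 ] [ 0.0845  0.037  -0.0121] 0.07216306228505992
0.06 [ 0.0837 -0.0331 -0.02  ] [ 0.0837  0.0349 -0.0201] 0.06799710976002743
top ((203.86163330078125, 170.84796142578125), (19.823436737060547, 20.710466384887695), 46.358489990234375) [203.85714286 170.85428571]
scene ((184.5696563720703, 245.79298400878906), (24.44786262512207, 26.574277877807617), 164.6370086669922) [184.51571165 245.79297597]
[0.574, 0.249, 0.046] [205.62226185 170.40055839] [185.52378389 246.13258018]
[0.574, 0.249, 0.081] [201.17133568 165.88981402] [181.81514202 232.64370442]
[0.574, 0.249, 0.024] [208.25438632 173.06805729] [187.76049722 254.26783547]
```

{"api": "arm_command", "payload": {"motion": [[[0, 0, 0], [0, 0, 2], 0.52], [[0, 0, 0], [0, 0, 5], 0.52], [[0, 0, 0], [0, 0, 8], 0.52], [[0, 0, 0], [0, 1, 11], 0.52], [[0, 0, 0], [0, 3, 14], 0.52], [[0, 0, 0], [0, 6, 15], 0.52], [[0, 0, 0], [0.5, 9, 15], 0.52], [[0, 0, 0], [1, 12, 15], 0.52], [[0, 0, 0], [1.3, 15, 15], 0.52], [[0, 0, 0], [1.6, 18, 15], 0.52], [[0, 0, 0], [2, 21, 15], 0.52], [[0, 0, 0], [2.3, 24, 15], 0.52], [[0, 0, 0], [2.6, 27, 15], 0.52], [[0, 0, 0], [2.8, 30, 15], 0.52], [[0, 0, 0], [3, 33, 15], 0.52], [[0, 0, 0], [3.2, 36, 15], 0.52], [[0, 0, 0], [3.4, 39, 15], 0.52], [[0, 0, 0], [3.4, 40.5, 15], 0.52], [[0, 0, 0], [3.4, 40.8, 15], 0.52], [[0, 0, 0], [3.4, 40.8, 15], 0.52]]}}

```text
time: 8.55
tool_pos: [0.4961, 0.2144, 0.1897]
tool_rot: [[0.912, 0.411, -0.001], [0.411, -0.912, -0.001], [-0.001, 0.001, -1.0]]
force: [-0.2, 0.6, -0.8]
width: 0.518
grip_force: 6.2
```

```bash
cat > look.py <<'E'
from h import *
s=get_state();R=s["tool_rot"];t=s["tool_pos"];c=calibration("wrist")
im=snapshot("wrist")[:,:,::-1]
import sys;cv2.imwrite(f"pics/{sys.argv[1]}.png",im)
print(s["time"],t.round(4),s["force"].round(1),s["width"],s["grip_force"],np.degrees(np.arctan2(R[1,0],R[0,0])))
h=cv2.cvtColor(im,cv2.COLOR_BGR2HSV);q=cv2.inRange(h,(3,40,50),(22,190,255));k,lab,st,ce=cv2.connectedComponentsWithStats(q)
for i in range(1,k):
    if st[i,4]>400:
        print(st[i],ce[i].round(1),"col",im[lab==i].mean(0).round(0))
        for z in(.046,.055):print("  egg@",z,onz("wrist",ce[i],z,c).round(4),(R.T@(onz("wrist",ce[i],z,c)-t)).round(4))
E
python3 look.py w6
```

```text
8.55 [0.4961 0.2144 0.1897] [-0.2  0.6 -0.8] 0.5179858871650301 6.237860867986456 24.254732214779548
[ 292   56   55   58 1707] [324.5  83.9] col [148. 174. 192.]
  egg@ 0.046 [0.5737 0.2456 0.046 ] [0.0838 0.0034 0.1436]
  egg@ 0.055 [0.5733 0.2455 0.055 ] [0.0834 0.0033 0.1346]
[536 154  50  39 898] [560.  169.4] col [167. 195. 212.]
  egg@ 0.046 [0.5941 0.027  0.046 ] [0.0126 0.2111 0.1439]
  egg@ 0.055 [0.5931 0.0336 0.055 ] [0.0144 0.2046 0.1349]
[   0  180  230  220 9297] [ 79.4 299. ] col [192. 217. 229.]
  egg@ 0.046 [0.2911 0.3825 0.046 ] [-0.1176 -0.2376  0.1436]
  egg@ 0.055 [0.2994 0.3782 0.055 ] [-0.1118 -0.2303  0.1346]
[165 362  39  38 573] [192.2 381. ] col [186. 211. 224.]
  egg@ 0.046 [0.2415 0.2496 0.046 ] [-0.2174 -0.1368  0.1438]
  egg@ 0.055 [0.2513 0.2495 0.055 ] [-0.2086 -0.1326  0.1348]
[439 362  39  38 678] [452.9 385.9] col [186. 211. 224.]
  egg@ 0.046 [ 0.3503 -0.0079  0.046 ] [-0.2241  0.1427  0.1441]
  egg@ 0.055 [ 3.567e-01 -2.000e-04  5.500e-02] [-0.215   0.1383  0.135 ]
```

Run:
```python
import cv2,numpy as np
im=cv2.imread("pics/w6.png");h=cv2.cvtColor(im,cv2.COLOR_BGR2HSV)
for r in(62,72,82,92,102):
    print(r,[tuple(int(v) for v in h[r,x]) for x in range(280,364,5)])
m=(im.min(2)>170)
for r in (30,45,60,65,80):
    x=np.where(m[r])[0];x=x[(x>200)&(x<450)];print(r,x.min(),x.max())
```

```text
62 [(13, 23, 78), (13, 28, 64), (15, 25, 61), (13, 29, 61), (17, 30, 60), (17, 59, 226), (18, 58, 228), (17, 63, 220), (16, 64, 204), (17, 65, 181), (16, 65, 169), (17, 65, 114), (13, 44, 41), (15, 38, 40), (18, 34, 38), (12, 35, 36), (15, 28, 36)]
72 [(13, 27, 65), (15, 24, 63), (15, 32, 63), (16, 62, 211), (21, 36, 248), (21, 32, 249), (21, 34, 249), (21, 41, 245), (20, 51, 237), (17, 60, 222), (16, 66, 194), (17, 66, 170), (16, 66, 165), (13, 43, 42), (10, 38, 40), (12, 33, 39), (12, 33, 39)]
82 [(13, 28, 64), (13, 28, 63), (13, 29, 61), (22, 30, 250), (22, 23, 253), (24, 20, 253), (24, 15, 254), (23, 20, 253), (21, 31, 249), (20, 52, 236), (16, 63, 213), (16, 65, 181), (17, 66, 165), (16, 66, 136), (13, 44, 41), (10, 38, 40), (15, 28, 37)]
92 [(10, 25, 62), (15, 33, 62), (15, 33, 61), (21, 32, 249), (22, 23, 252), (23, 22, 253), (23, 20, 253), (22, 25, 252), (20, 38, 248), (19, 52, 236), (17, 62, 214), (16, 66, 178), (16, 67, 161), (16, 61, 79), (13, 43, 42), (12, 32, 40), (18, 33, 39)]
102 [(10, 25, 62), (9, 29, 61), (10, 26, 59), (13, 31, 58), (21, 41, 245), (20, 35, 249), (21, 36, 248), (21, 42, 245), (21, 49, 238), (17, 59, 223), (16, 66, 194), (16, 67, 161), (17, 61, 84), (15, 33, 46), (12, 27, 48), (12, 27, 47), (15, 22, 46)]
30 201 407
45 201 411
60 201 415
65 201 415
80 201 408
```

Using the full outline (columns 292–346, centre about (319.5, 84)), the egg is at about (0.572, 0.249), which agrees with the triangulation. I'll shift about 1.5 mm and lower the open jaws around it.

{"api": "arm_command", "payload": {"motion": [[[0, 0, 0], [-0.15, 0.1, -2], 0.52], [[0, 0, 0], [-0.15, 0.1, -4], 0.52], [[0, 0, 0], [-0.15, 0.1, -6], 0.52], [[0, 0, 0], [-0.15, 0.1, -8], 0.52], [[0, 0, 0], [-0.15, 0.1, -8], 0.52], [[0, 0, 0], [-0.15, 0.1, -8], 0.52]]}}

```text
time: 9.2
tool_pos: [0.4952, 0.2149, 0.1105]
tool_rot: [[0.912, 0.409, 0.0], [0.409, -0.912, -0.001], [-0.0, 0.001, -1.0]]
force: [-0.7, 0.0, -1.3]
width: 0.526
grip_force: 6.2
```

```bash
cat > look2.py <<'E'
from h import *
import sys
s=get_state();R=s["tool_rot"];t=s["tool_pos"];c=calibration("wrist")
im=snapshot("wrist")[:,:,::-1];cv2.imwrite(f"pics/{sys.argv[1]}.png",im)
print(s["time"],t.round(4),s["force"].round(1),s["width"],s["grip_force"])
h=cv2.cvtColor(im,cv2.COLOR_BGR2HSV)
q=((h[:,:,2]>95)).astype(np.uint8)
for r in range(10,190,10):
    x=np.flatnonzero(np.diff(np.r_[0,q[r,180:460],0].astype(int)))+180
    print(r,[(int(a),int(b)) for a,b in zip(x[::2],x[1::2]) if b-a>3])
E
python3 look2.py w7
```

```text
9.2 [0.4952 0.2149 0.1105] [-0.7  0.  -1.3] 0.5261387575489292 6.242699379217811
10 [(180, 282)]
20 [(180, 278), (395, 406)]
30 [(180, 274), (388, 409)]
40 [(180, 271), (308, 332), (391, 411)]
50 [(180, 267), (293, 347), (394, 414)]
60 [(180, 263), (287, 353), (397, 417)]
70 [(180, 260), (283, 356), (398, 416)]
80 [(180, 256), (283, 357), (393, 410)]
90 [(180, 256), (285, 355), (387, 404)]
100 [(180, 262), (289, 350), (382, 399)]
110 [(180, 245), (248, 265), (299, 341), (378, 395)]
120 [(180, 241), (252, 268), (375, 391)]
130 [(180, 237), (255, 271), (371, 388)]
140 [(180, 233), (258, 274), (368, 385)]
150 [(180, 230), (262, 278), (365, 381)]
160 [(180, 226), (265, 281), (361, 378)]
170 [(180, 222), (269, 283), (359, 374)]
180 [(180, 218), (271, 284), (358, 372)]
```

Run:
```python
from h import *
s=get_state();R=s["tool_rot"];t=s["tool_pos"];c=calibration("wrist");print(c["mtx"][0])
for uv,z in(((320,76.5),.046),((320,76.5),.052),((321.5,65),t[2]+.011)):
    X=onz("wrist",uv,z,c);print(X.round(4),(R.T@(X-t)).round(4))
for w in((.0838,0,t[2]-.046),):
  for a in np.linspace(0,2*np.pi,4,endpoint=False):
    print(proj("wrist",t+R@np.array([w[0]+.022*np.cos(a),.022*np.sin(a),w[2]]),c).round(1),proj("wrist",t+R@np.array([w[0]+.015*np.cos(a),.015*np.sin(a),w[2]-.022]),c).round(1))
```

```text
[338.89746173   0.         320.83790366]
[0.5727 0.2503 0.046 ] [ 0.0845 -0.0001  0.0651]
[0.5724 0.2501 0.052 ] [ 0.0841 -0.0001  0.0591]
[0.5723 0.2493 0.122 ] [ 0.0838  0.0006 -0.0109]
[320.2  37.6] [320.1  44.7]
[356.9  77.8] [348.1  75.1]
[320.2 115.5] [320.1 104.1]
[283.4  77.7] [292.1  75.1]
```

Egg and jaw midpoint now agree to within about 1 mm. I'll lower to the egg's widest part.

{"api": "arm_command", "payload": {"motion": [[[0, 0, 0], [-0.03, 0.06, -1.5], 0.52], [[0, 0, 0], [-0.03, 0.06, -3], 0.52], [[0, 0, 0], [-0.03, 0.06, -4.5], 0.52], [[0, 0, 0], [-0.03, 0.06, -5.5], 0.52], [[0, 0, 0], [-0.03, 0.06, -6.5], 0.52], [[0, 0, 0], [-0.03, 0.06, -6.5], 0.52], [[0, 0, 0], [-0.03, 0.06, -6.5], 0.52]]}}

```text
time: 9.95
tool_pos: [0.4946, 0.2169, 0.0449]
tool_rot: [[0.912, 0.411, 0.0], [0.411, -0.912, -0.0], [-0.0, 0.0, -1.0]]
force: [1.1, 0.4, -0.8]
width: 0.515
grip_force: 6.2
```

```bash
python3 look2.py w8
```

```text
9.95 [0.4946 0.2169 0.0449] [ 1.1  0.4 -0.8] 0.5154167534933374 6.24081885558553
10 [(180, 260), (311, 340)]
20 [(180, 256), (292, 358), (395, 406)]
30 [(180, 255), (282, 368), (389, 409)]
40 [(180, 252), (276, 373), (392, 412)]
50 [(180, 249), (273, 377), (395, 414)]
60 [(180, 246), (271, 379), (398, 417)]
70 [(180, 245), (271, 379), (399, 416)]
80 [(180, 251), (272, 378), (394, 410)]
90 [(180, 231), (239, 256), (275, 374), (388, 404)]
100 [(180, 227), (245, 262), (280, 369), (382, 399)]
110 [(180, 223), (248, 265), (288, 361), (378, 395)]
120 [(180, 220), (252, 268), (303, 346), (375, 392)]
130 [(180, 216), (255, 271), (371, 388)]
140 [(180, 213), (259, 274), (368, 385)]
150 [(180, 209), (262, 278), (365, 381)]
160 [(180, 205), (265, 281), (361, 378)]
170 [(180, 202), (269, 283), (359, 374)]
180 [(180, 198), (271, 284), (358, 372)]
```

{"api": "arm_command", "payload": {"motion": [[[0, 0, 0], [0.05, -0.12, 0], 0.51], [[0, 0, 0], [0.05, -0.12, 0], 0.5], [[0, 0, 0], [0.05, -0.12, 0], 0.48], [[0, 0, 0], [0.05, -0.12, 0], 0.46], [[0, 0, 0], [0.05, -0.12, 0], 0.45], [[0, 0, 0], [0.05, -0.12, 0], 0.44], [[0, 0, 0], [0.05, -0.12, 0], 0.44]]}}

```text
time: 10.7
tool_pos: [0.495, 0.2159, 0.045]
tool_rot: [[0.912, 0.411, 0.0], [0.411, -0.912, -0.0], [0.0, 0.0, -1.0]]
force: [-0.7, 0.6, -0.3]
width: 0.444
grip_force: 8.4
```

```bash
python3 look2.py w9 | head -9
```

```text
10.7 [0.495  0.2159 0.045 ] [-0.7  0.6 -0.3] 0.4444840141551927 8.382373732456472
10 [(180, 258), (306, 338)]
20 [(180, 254), (258, 268), (288, 356), (377, 386)]
30 [(180, 251), (255, 273), (279, 365), (371, 388)]
40 [(180, 247), (251, 269), (274, 371), (375, 392)]
50 [(180, 244), (248, 266), (270, 374), (378, 395)]
60 [(180, 241), (245, 263), (268, 376), (381, 399)]
70 [(180, 237), (246, 261), (268, 376), (384, 398)]
80 [(180, 233), (251, 266), (269, 375), (378, 393)]
```

The egg is centred between the jaws, with a 5 px gap on each side. Closing now.

{"api": "arm_command", "payload": {"motion": [[[0, 0, 0], [0, 0, 0], 0.43], [[0, 0, 0], [0, 0, 0], 0.42], [[0, 0, 0], [0, 0, 0], 0.41], [[0, 0, 0], [0, 0, 0], 0.4], [[0, 0, 0], [0, 0, 0], 0.38], [[0, 0, 0], [0, 0, 0], 0.38], [[0, 0, 0], [0, 0, 0], 0.38]]}}

```text
time: 11.45
tool_pos: [0.495, 0.2158, 0.045]
tool_rot: [[0.912, 0.411, 0.0], [0.411, -0.912, -0.0], [0.0, 0.0, -1.0]]
force: [-0.3, 0.1, -0.8]
width: 0.387
grip_force: 33.3
```

```bash
python3 look2.py w10 | head -9
```

```text
11.45 [0.495  0.2158 0.045 ] [-0.3  0.1 -0.8] 0.38664781514959023 33.2772034406662
10 [(180, 257), (306, 338)]
20 [(180, 254), (267, 276), (288, 356), (369, 377)]
30 [(180, 250), (263, 381)]
40 [(180, 247), (259, 384)]
50 [(180, 244), (256, 388)]
60 [(180, 241), (252, 391)]
70 [(180, 237), (254, 390)]
80 [(180, 233), (259, 385)]
```

The jaws bear on the egg: the width is held at 0.387 with 33 N. Lifting slowly.

{"api": "arm_command", "payload": {"motion": [[[0, 0, 0], [0, 0, 0], 0.37], [[0, 0, 0], [0, 0, 0.3], 0.37], [[0, 0, 0], [0, 0, 0.8], 0.37], [[0, 0, 0], [0, 0, 1.6], 0.37], [[0, 0, 0], [0, 0, 2.6], 0.37], [[0, 0, 0], [0, 0, 3.6], 0.37], [[0, 0, 0], [0, 0, 4.6], 0.37], [[0, 0, 0], [0, 0, 5.6], 0.37], [[0, 0, 0], [0, 0, 6.6], 0.37], [[0, 0, 0], [0, 0, 7.6], 0.37], [[0, 0, 0], [0, 0, 8.6], 0.37], [[0, 0, 0], [0, 0, 9.6], 0.37], [[0, 0, 0], [0, 0, 10.6], 0.37], [[0, 0, 0], [0, 0, 11.4], 0.37], [[0, 0, 0], [0, 0, 11.8], 0.37], [[0, 0, 0], [0, 0, 12], 0.37], [[0, 0, 0], [0, 0, 12], 0.37], [[0, 0, 0], [0, 0, 12], 0.37], [[0, 0, 0], [0, 0, 12], 0.37]]}}

```text
time: 13.4
tool_pos: [0.4947, 0.2157, 0.1646]
tool_rot: [[0.912, 0.411, -0.001], [0.411, -0.912, -0.001], [-0.001, 0.0, -1.0]]
force: [-0.3, 0.6, -2.0]
width: 0.379
grip_force: 41.7
```

```bash
python3 look2.py w11 | head -9
python3 - <<'E'
from h import *
for n in("top","scene"):
    im=snapshot(n)[:,:,::-1];cv2.imwrite(f"pics/{n}11.png",im);h=cv2.cvtColor(im,cv2.COLOR_BGR2HSV)
    q=cv2.inRange(h,(3,40,50),(22,190,255));k,lab,st,ce=cv2.connectedComponentsWithStats(q)
    for i in range(1,k):
        if st[i,4]>40 and 120<st[i,0]<310 and st[i,1]>100:print(n,st[i],ce[i].round(1))
    print([proj(n,[.572,.249,z]).round(0) for z in(.02,.166,.18)])
    # white cup at old place
    u,v=proj(n,[.572,.249,.03]).astype(int);print(im[v-12:v+16:4,u].tolist())
print(get_state()["joint_vel"].round(3))
E
```

```text
13.4 [0.4947 0.2157 0.1646] [-0.3  0.6 -2. ] 0.37866966639279986 41.6534149646759
10 [(180, 298), (314, 329)]
20 [(180, 353), (369, 375)]
30 [(180, 379)]
40 [(180, 382)]
50 [(180, 386)]
60 [(180, 390)]
70 [(180, 375), (376, 389)]
80 [(180, 384)]
top [179 145  20  20 227] [189.4 152.7]
top [297 167  15  15 172] [303.8 173.6]
top [153 265  83  43 740] [198.1 278.4]
top [141 274  32  31 287] [155.1 291.6]
top [ 262  289   93   85 1223] [317.  315.9]
top [177 309  30  27 168] [190.3 323.8]
top [244 321  18  45 390] [252.8 343.2]
top [142 325  16  18 119] [150.3 332.9]
top [140 366  37  34 414] [157.1 383.1]
top [188 366  13  22  59] [193.9 376.2]
top [123 385  22  12  79] [131.9 391. ]
[array([209., 174.]), array([189., 154.]), array([186., 152.])]
[[48, 45, 44], [61, 57, 56], [83, 77, 80], [76, 73, 75], [61, 55, 55], [50, 49, 45], [48, 45, 43]]
scene [264 108  13  39 153] [268.2 128.7]
scene [284 112  14  11  84] [290.1 118. ]
scene [ 215  120   42   63 1303] [240.3 151.5]
scene [163 186  22  19  78] [175.4 198.3]
scene [264 192  24  19 163] [277.7 201.5]
scene [262 233  43  31 244] [283.1 245.2]
[array([189., 256.]), array([172., 197.]), array([171., 191.])]
[[51, 50, 49], [48, 47, 46], [231, 233, 241], [237, 239, 245], [245, 246, 250], [251, 251, 253], [251, 251, 253]]
[ 0.001  0.     0.003 -0.     0.001  0.001  0.   ]
```

Run:
```python
from h import *
a=cv2.imread("pics/scene0.png");b=cv2.imread("pics/scene11.png")
for im in(a,b):
    m=(im.min(2)>150).astype(np.uint8);m[:,:150]=0
    k,l,st,ce=cv2.connectedComponentsWithStats(m)
    print([st[i].tolist() for i in range(1,k) if 160<ce[i][0]<300 and 170<ce[i][1]<290 and st[i,4]>30])
d=cv2.absdiff(a,b).max(2)[245:285,165:215];print((d>60).sum())
s=get_state();print(s["width"],s["grip_force"],s["tool_pos"])
```

```text
[[150, 157, 53, 69, 2998], [262, 163, 24, 27, 517], [205, 179, 17, 36, 425], [270, 195, 19, 28, 360], [178, 254, 23, 19, 284]]
[[150, 158, 94, 76, 2237], [264, 165, 22, 24, 397], [270, 195, 20, 29, 439], [244, 226, 13, 9, 51], [177, 247, 24, 27, 503]]
490
0.38043193642592327 41.6562294960022 [0.49484997 0.21570522 0.16476496]
```

The cup is still at its old place (177–201, bottom row about 273), and the small egg hasn't moved. The large egg is 12 cm up and steady in the tongs.

```bash
python3 -c "
from cell import *
print(job_done())"
```

```text
the job is handed in; nothing more can be done
None
```

The tongs are holding the larger egg still about 12 cm above where it sat, with the squeeze kept on; its cup and the smaller egg stayed in place, and the job is handed in at about 13.5 s.

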